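Fit a temperature probe in the slanting tube that holds the thin disc

ROBOT

A 6-joint arm with a two-finger parallel gripper is mounted at the origin on the work surface. World frame = base frame: x ahead of the robot, y to its left, z up, the work surface at z = 0. Lengths are in mm, angles in rad, forces in N, time in s.
With the tool pointing down it reaches from about 275 to 1000 mm from the base axis. Payload 8.4 kg.
Tool frame: the origin (TCP) lies at the very end of the fingers, on their centre line; the grasp point (between the pads) lies 19 mm behind it; z points along the fingers, y is the line along which they close (so a half turn about z gives the same grasp; the last joint's range is limited). The gripper opens to 85 mm and grips with 20 to 120 N. Pads are 22 mm wide; open, the fingers measure 114 mm over their backs; the gripper's body (76 mm by 85 mm) begins 54 mm behind the grasp point. The pads swing forward as they close: fully open they stand 13 mm farther back than shut.
Start: joints at [-1.173, 0.353, 1.633, -0, 1.155, -0.002], TCP at [243.27, -575.715, 231.281] pointing down, gripper open.
Joint ranges: [-2.63, 2.63], [-0.92, 2.1], [0.06, 2.66], [-1.3, 4.44], [0, 2.69], [-3.02, 3.02]. Speed limits (rad/s): [2.22, 2.22, 2.79, 3.14, 3.14, 3.14].

INTERFACE

Orientations are given as [roll, pitch, yaw] about the fixed x, y, z axes, in that order (R = Rz(yaw) Ry(pitch) Rx(roll)).
In Python, from rig import r, vision gives the robot as it stands. The module is installed in compiled form; this text tells all that it offers.
- The arm moves only by the tool play_rows, never from a script. Its argument "steps" is a list of rows, each an object with "delta_pos": the shift along the tool's x, y, z in cm, a list of three; "yaw": the turn about the tool's z in rad; "jaw": the opening in per cent of the stroke, from 0 (shut) to 100 (fully open). A call has exactly 8 rows; each row is the pose to reach, as a shift and turn from the pose commanded when the call began, along the tool's axes at that moment; what a row does not reach only later rows make up. A row lasts 1/10 s, in which the tool goes at most 50 mm and 8.59 degrees, less where a joint would pass 70% of its speed; a pose out of reach is approached as far as the arm can. A call with a gripper value outside its range is refused whole. The fingers move at their own pace and stop on an object; "grip_force" is the grip in N (left out, the last holds). Time passes only in rows, so rows that repeat a pose let the fingers close, or fill a call up. It gives the time, the measured TCP pose, the force, the opening and the grip force at its end, in the units of the state.
- r.sense(): the state, without advancing time (a new reading comes with each control period).
- vision.grab_frame(name): name is "scene" or "side" or "wrist"; returns (picture, depth): 400x640x3 uint8, red, green, blue; 400x640 float32, mm along the optical axis (not along the pixel's ray), 0 where there is no reading.
- vision.calibration(name): a dict with "mtx" (3x3 intrinsics, pixels), "k1" (the pictures are not rectified: a ray, as slopes to the right and down, at radius r is drawn at 1 + k1 r^2 times it, then the intrinsics apply), "extrinsics" (4x4, takes a point from camera to world coordinates). Camera axes: x right, y down, z forward; pixel columns grow to the right and rows downward; lengths in mm; the calibration is good to about 2 mm. A picture is of the moment at which its call begins: read the wrist's pose just before it. calibration takes no time and is no camera call; for the wrist camera it gives the pose at the moment of the call.
- r.sign_off(): hands the job in; it is judged then, once.
Trained networks look in the newest picture that a camera, given by its name, has taken for a name from the list of things; names that differ only in an ending like _2 or _b are one class to them, and where a whole thing is asked for, a point or a joint stands for the part that bears it (a point fixed in the world has none). Each returns a list of dicts, best first, with "conf" (0 to 1); they miss things now and then, are a little off and sometimes report something else, mostly with a low value. They report only what shows in the picture. A call takes as long as a camera call.
- vision.cut_out(camera, thing): "region" (400x640 bool, what is visible of it) and "uv" ([column, row] in pixels, amid what is visible of it).
- vision.landmark_of(camera, thing): "uv" ([column, row] in pixels: a listed point, or the origin of a listed thing).
The state is a dict: "clock": time; "qpos": joint angles; "qvel": joint speeds; "joint_efforts": joint torques, N m; "eef_pos": TCP position; "tcp_rot": TCP orientation; "contact_force": force on the tool from outside, world axes, zero at the start; "wrist_torque": the same for the moment, N m; "opening": opening from 0.0 (shut) to 1.0 (fully open); "grasp_force": force on a finger pad.
Only numpy, scipy, OpenCV 4.12 (cv2) and the standard library are available. Lean on these libraries where they do the work, as an engineer would, in place of code of your own. Each camera call takes 0.05 s, during which the arm holds its last target. There are 200 camera calls.

TASK

Fit the temperature probe in the slanting tube that holds the thin metal disc: bring the stopper to the tube's mouth and push the stem on down through it, without forcing, until the tip rests on the disc, with the stopper home on the mouth and the red ring on the stem level with its top. The two tubes look alike from outside and the other one holds a tall slug: if the tip stops with the ring still some 40 mm clear of the stopper, that is the wrong tube, so draw the probe out and use the other. Let go of the probe and leave the stand and the other things on the table where they are.

Things in the scene. Friction and masses are not known exactly. Their poses are not given: they have to be found in the camera images.
- probe_handle (a point): Middle of the blue round handle (20 mm dia, 62 mm long) of a temperature probe, 187 mm long, 85 g; the steel stem below it is 8 mm dia, 125 mm long. z axis: along the probe, tip to handle; this point is 156 mm above the tip. Starts upright, handle up, in a hole of the holder, tip 10 mm above the table, leaning up to 3 degrees. A red ring on the stem spans 114 to 118 mm from the tip.
- probe_tip (a point): Rounded end of the probe's stem, on its axis; same axes as probe_handle. It holds the sensor: more than 60 N on the stem (tip or side, even for an instant) counts as forcing it; 10 to 15 N is ample to feel the bottom. Feel for it at 30 mm/s or less: meeting it faster gives a sharp knock.
- stopper_seat (a point): Middle of the underside of the flange (36 mm dia, 8 mm thick) of the black rubber stopper on the stem; z towards the handle. Below it a plug 14 mm long tapers from 23 to 17 mm dia. The stopper slides on the stem against about 5 N of friction and stays where left: this point starts 50 to 59 mm above the tip and can reach 116. Home: flange flat on the tube's rim.
- tube_left: Left (+y) of two fixed tubes: glass, rim 32 mm dia, in a grey foam jacket (42 mm), leaning 35 degrees from vertical, mouth up towards the robot. Origin: middle of the mouth, 150 mm above the table; z out along the bore, y sideways. Bore 26 mm dia, 112 deep. One tube has a disc 6 mm thick at its bottom (106 deep), the other a slug 45 mm tall (67 deep); which is which varies and is hidden.
- tube_right: The tube on the right, the same in every way, parallel to the left one, 120 mm from it between axes.
- stand: Retort stand, fixed: dark steel base 220 x 150 x 12 mm, upright rod 462 mm high, 104 mm beyond the mouths, cross rod 260 mm long behind the tubes at about mouth height, boss and two clamps. Origin on the table below the middle between the two mouths, x away from the robot, z up.
- holder: Wooden block 60 x 210 x 40 mm with three upright holes along its y axis at -70, 0 and 70 mm, 9.5 mm wide and 30 mm deep; the probe, a glass rod and a spatula stand in them in any order. Fixed. Origin in the middle of its underside.
- glass_rod_mid (a point): Middle of a glass stirring rod, 8 mm in diameter, 150 mm long, standing in the holder (tip 10 mm above the table). To be left alone.
- spatula_mid (a point): Middle of a steel spatula, 8 mm rod with a flat blade on top, 153 mm long, standing in the holder. To be left alone.
- beaker: Glass beaker 72 mm in diameter, 92 mm high; origin in the middle of its underside. To be left alone.
- timer: White bench timer 30 x 85 x 70 mm; origin in the middle of its underside. To be left alone.

How it is judged:
By the outcome, as a careful person would: the job done as asked, in the order asked, and still so for the second after the job is handed in, with the robot touching nothing.
It also fails if it takes over 45 s, if anything falls off the work surface, if the arm or the gripper's body presses on something with over 40 N, if the wrist force passes 120 N, or if a joint passes its speed limit or range.

## Working session

There is one attempt and no reset: what is moved stays moved. The work goes in short steps, Python scripts to look and compute and a tool call to move; the robot and the scene stay as the last step left them, time stands still between calls to the robot, and variables do not carry over. Pictures are saved under pics/ and viewed, at most 13 in all, crops included, and the job is handed in when it is done.

Besides the shell and the picture viewer there is one more tool, called after "Call:" by a JSON object that holds its "fn" and its "kwargs". play_rows: Moves the arm, as the interface text tells. Its arguments: {"type":"object","properties":{"steps":{"type":"array"},"grip_force":{"type":"number"}},"required":["steps"]}

```bash
mkdir -p pics; cat > h.py <<'E'
import numpy as np, cv2
from rig import r, vision
def ray(cal,uv):
    K=cal["mtx"];k=cal["k1"];xd=np.array([(uv[0]-K[0][2])/K[0][0],(uv[1]-K[1][2])/K[1][1]])
    x=xd.copy()
    for _ in range(20): x=xd/(1+k*(x@x))
    return np.array([x[0],x[1],1.])
def world(cal,uv,d):
    E=np.array(cal["extrinsics"]);return E[:3,:3]@(ray(cal,uv)*d)+E[:3,3]
def tri(obs): # [(cal,uv)]
    A=np.zeros((3,3));b=np.zeros(3)
    for cal,uv in obs:
        E=np.array(cal["extrinsics"]);v=E[:3,:3]@ray(cal,uv);v/=np.linalg.norm(v)
        P=np.eye(3)-np.outer(v,v);A+=P;b+=P@E[:3,3]
    p=np.linalg.solve(A,b)
    return p
def proj(cal,p):
    E=np.array(cal["extrinsics"]);c=E[:3,:3].T@(np.array(p)-E[:3,3]);x=c[:2]/c[2]
    x=x*(1+cal["k1"]*(x@x));K=cal["mtx"];return np.array([K[0][0]*x[0]+K[0][2],K[1][1]*x[1]+K[1][2]])
E
python3 - <<'E'
from h import *
s=r.sense();print(s)
names=["probe_handle","probe_tip","stopper_seat","tube_left","tube_right","stand","holder","glass_rod_mid","spatula_mid","beaker","timer"]
obs={}
for c in ["scene","side"]:
    p,d=vision.grab_frame(c);cv2.imwrite(f"pics/{c}0.png",p[:,:,::-1]);np.save(f"{c}0_d.npy",d)
    cal=vision.calibration(c)
    for n in names:
        L=vision.landmark_of(c,n)
        if L:
            uv=L[0]["uv"];obs.setdefault(n,[]).append((cal,uv))
            print(c,n,[(np.round(l["uv"]),round(l["conf"],2)) for l in L[:2]])
for n,o in obs.items():
    if len(o)==2:
        p=tri(o);print(n,p.round(1),[np.round(proj(c,p)-uv,1) for c,uv in o])
E
```

```text
{'clock': 0.0, 'qpos': array([-1.17338014e+00,  3.53660989e-01,  1.63416477e+00, -2.40509702e-05,
        1.15519126e+00, -2.41774878e-03]), 'qvel': array([-1.98915401e-03,  1.17233356e-04, -2.41128166e-05,  2.54119159e-04,
        1.50339549e-04, -7.81512174e-04]), 'joint_efforts': array([ 3.48912545e-04, -6.05249977e+01, -3.42056680e+01,  7.31253658e-05,
        9.49096080e-03,  2.58540155e-06]), 'eef_pos': array([ 243.08316407, -575.25685286,  230.54055359]), 'tcp_rot': array([-3.14016824e+00,  1.85458944e-05,  3.99843677e-01]), 'contact_force': array([ 0.21715919, -0.06873236,  0.47828155]), 'wrist_torque': array([ 0.04238149,  0.00549765, -0.05519554]), 'grasp_force': 0.0, 'opening': 1.0004046740555463}
scene probe_tip [(array([389., 279.]), 0.82)]
scene stopper_seat [(array([391., 267.]), 0.68), (array([283., 159.]), 0.62)]
scene tube_left [(array([308., 176.]), 0.88), (array([283., 161.]), 0.32)]
scene tube_right [(array([281., 162.]), 0.72)]
scene stand [(array([296., 203.]), 0.87), (array([394., 241.]), 0.27)]
scene holder [(array([386., 280.]), 0.93), (array([369., 248.]), 
[... 747 characters left out ...]
([-1., -2.]), array([-1.6,  2.8])]
stopper_seat [532.2 246.6  67.5] [array([-1.2, -2.5]), array([-2. ,  3.4])]
tube_left [ 583.8 -113.5  151.5] [array([-0.1, -0.7]), array([-0.4,  0.8])]
tube_right [ 614.6 -234.6  144.6] [array([-0.4, -2.7]), array([-1.5,  2.8])]
stand [ 600.9 -169.7   -0.9] [array([-0.3, -1. ]), array([-0.6,  1.1])]
holder [536.7 245.8  -0.8] [array([0.1, 0.1]), array([ 0.1, -0.2])]
glass_rod_mid [621.6  41.8 166.9] [array([35.3, 48.2]), array([ 11.7, -72.9])]
spatula_mid [505.  313.9  83.2] [array([-0.4, -0.6]), array([-0.5,  1. ])]
beaker [454.6 158.7 199.3] [array([ 10.2, -66.6]), array([-79.6,  62.5])]
timer [767.3 272.3 -12.3] [array([-0.2, -0.3]), array([-0.3,  0.4])]
```

```bash
python3 - <<'E'
import cv2,numpy as np
a=cv2.imread("pics/scene0.png");b=cv2.imread("pics/side0.png")
a1=cv2.resize(a[120:300,260:440],(540,540));b1=cv2.resize(b[130:350,230:420],(466,540))
cv2.imwrite("pics/crop0.png",cv2.resize(np.hstack([a1,b1]),None,fx=.79,fy=.79))
E
```

```text
(no output)
```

View pics/scene0.png

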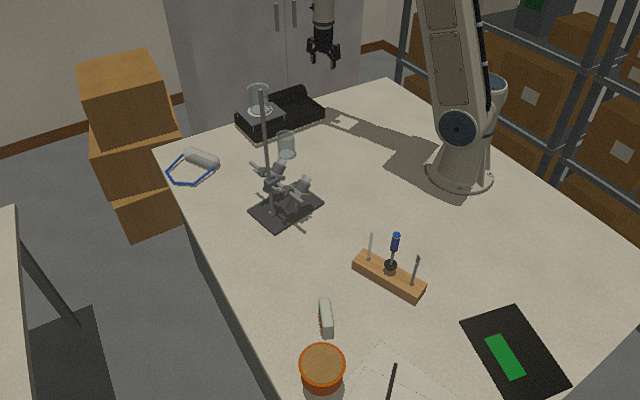

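View pics/side0.png

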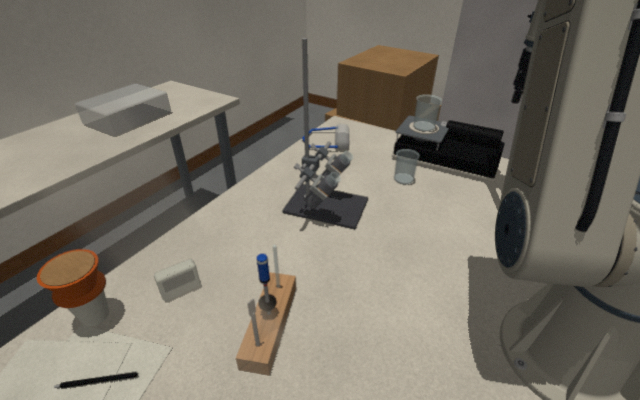

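View pics/crop0.png

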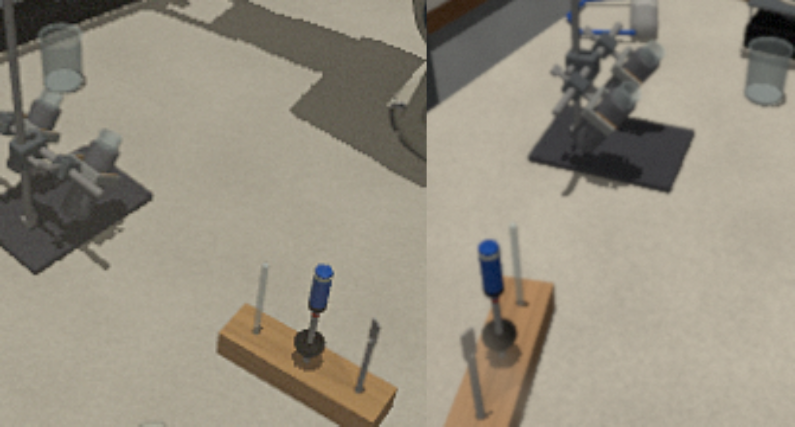

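The probe stands in the holder's middle hole (scene ~[395,240]–[391,267]), with the glass rod at [370,249] and spatula at [417,272]. The tube mouths are at [308,180] and [281,162], and the networks' reports fit this. Next I'll go above the probe.

```bash
cat >> h.py <<'E'
from scipy.spatial.transform import Rotation as Ro
def plan(target,yaw,n=8,base=None):
    s=r.sense();p,e=(s["eef_pos"],s["tcp_rot"]) if base is None else base
    R=Ro.from_euler("xyz",e).as_matrix()
    d=R.T@(np.array(target)-p)/10
    y=-((yaw-e[2]+np.pi)%(2*np.pi)-np.pi)
    print("delta cm",d.round(2),"yaw",round(y,3),"dist",round(np.linalg.norm(d)*10,1))
E
python3 - <<'E'
from h import *
plan([532,246.5,330],2.005)
s=r.sense();R=Ro.from_euler("xyz",s["tcp_rot"]).as_matrix();E=np.array(vision.calibration("wrist")["extrinsics"])
print(R.T@(E[:3,3]-s["eef_pos"]),(R.T@E[:3,:3]).round(3),vision.calibration("wrist")["mtx"])
E
```

```text
delta cm [ 58.6  -64.5   -9.87] yaw -1.605 dist 877.0
[  78.47565742   -0.54799978 -142.47338413] [[-0.001 -0.952 -0.307]
 [ 1.    -0.001 -0.   ]
 [ 0.    -0.307  0.952]] [[285.74159417   0.         313.74382666]
 [  0.         285.74159417 203.16908891]
 [  0.           0.           1.        ]]
```

Call:
{"fn": "play_rows", "kwargs": {"steps": [{"delta_pos": [58.6, -64.5, -9.9], "yaw": -1.6, "jaw": 100}, {"delta_pos": [58.6, -64.5, -9.9], "yaw": -1.6, "jaw": 100}, {"delta_pos": [58.6, -64.5, -9.9], "yaw": -1.6, "jaw": 100}, {"delta_pos": [58.6, -64.5, -9.9], "yaw": -1.6, "jaw": 100}, {"delta_pos": [58.6, -64.5, -9.9], "yaw": -1.6, "jaw": 100}, {"delta_pos": [58.6, -64.5, -9.9], "yaw": -1.6, "jaw": 100}, {"delta_pos": [58.6, -64.5, -9.9], "yaw": -1.6, "jaw": 100}, {"delta_pos": [58.6, -64.5, -9.9], "yaw": -1.6, "jaw": 100}]}}

```text
clock: 2.0
eef_pos: [375.2, -198.9, 277.0]
tcp_rot: [3.141, 0.0, 1.606]
contact_force: [1.5, -0.4, -0.0]
opening: 1.004
grasp_force: 0.0
```

```bash
python3 - <<'E'
from h import *
plan([532,246.5,330],2.005);print(r.sense()["tcp_rot"],r.sense()["eef_pos"])
E
```

```text
delta cm [43.97 17.22 -5.31] yaw -0.399 dist 475.2
[3.14068513e+00 4.53586070e-04 1.60554036e+00] [ 375.22760383 -198.92583928  276.99084978]
```

Call:
{"fn": "play_rows", "kwargs": {"steps": [{"delta_pos": [44.0, 17.2, -5.3], "yaw": -0.4, "jaw": 60}, {"delta_pos": [44.0, 17.2, -5.3], "yaw": -0.4, "jaw": 60}, {"delta_pos": [44.0, 17.2, -5.3], "yaw": -0.4, "jaw": 60}, {"delta_pos": [44.0, 17.2, -5.3], "yaw": -0.4, "jaw": 60}, {"delta_pos": [44.0, 17.2, -5.3], "yaw": -0.4, "jaw": 60}, {"delta_pos": [44.0, 17.2, -5.3], "yaw": -0.4, "jaw": 60}, {"delta_pos": [44.0, 17.2, -5.3], "yaw": -0.4, "jaw": 60}, {"delta_pos": [44.0, 17.2, -5.3], "yaw": -0.4, "jaw": 60}]}}

```text
clock: 2.8
eef_pos: [509.2, 175.8, 321.5]
tcp_rot: [3.141, 0.0, 2.0]
contact_force: [0.7, -0.6, 0.8]
opening: 0.6
grasp_force: 0.0
```

```bash
python3 - <<'E'
from h import *
p,d=vision.grab_frame("wrist");cal=vision.calibration("wrist");cv2.imwrite("pics/w1.png",p[:,:,::-1])
s=r.sense();print(s["eef_pos"],s["tcp_rot"])
for n in ["probe_handle","stopper_seat","holder"]:
    for l in vision.landmark_of("wrist",n)[:2]:
        u=l["uv"];dd=d[int(round(u[1])),int(round(u[0]))]
        print(n,np.round(u),round(l["conf"],2),world(cal,u,dd).round(1),dd)
# blue handle points in 3d
h=cv2.cvtColor(p,cv2.COLOR_RGB2HSV);m=(h[...,0]>105)&(h[...,0]<128)&(h[...,1]>140)&(d>0)
ys,xs=np.nonzero(m);P=np.array([world(cal,(x,y),d[y,x]) for x,y in zip(xs,ys)])
print(len(P))
for lo in range(125,195,8):
    q=P[(P[:,2]>=lo)&(P[:,2]<lo+8)]
    if len(q)>3: print(lo,len(q),q.min(0).round(1),q.max(0).round(1),np.median(q,0).round(1))
E
```

```text
[511.81055554 181.95121031 322.29444268] [ 3.13651326e+00 -3.02689039e-03  2.00153085e+00]
probe_handle [360. 136.] 0.73 [526.8 252.5 197.4] 261.41837
stopper_seat [352. 132.] 0.85 [525.5 253.1 149.4] 306.81354
holder [344. 129.] 0.61 [525.1 251.8  75.7] 377.3607
1855
141 14 [524.9 247.3 143.5] [530.8 263.1 148.5] [526.3 257.7 145.7]
149 19 [524.8 245.  149.2] [530.8 261.1 156.7] [525.8 253.  152.2]
157 20 [524.8 246.6 157.6] [529.7 262.2 164.7] [525.8 255.4 161.7]
165 20 [525.  245.9 165.2] [530.2 262.5 172.8] [525.9 253.4 169.3]
173 17 [524.8 246.9 173.4] [527.8 260.6 180.4] [525.3 254.2 176.7]
189 63 [525.3 245.5 195.4] [542.6 262.6 197. ] [532.1 254.4 196.7]
```

View pics/w1.png

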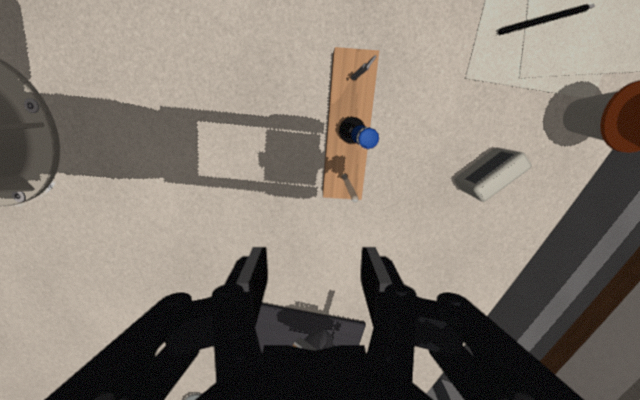

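Wrist view: the handle top is at [368,138], the stopper at [352,130], and the holder around [355,120]. Corrected for the arm still moving during the grab, the handle axis is about (532,248), which matches the networks.

```bash
python3 - <<'E'
from h import *
s=r.sense();print(s["clock"],s["eef_pos"],s["tcp_rot"])
p,d=vision.grab_frame("wrist")
s=r.sense();print(s["eef_pos"]);cal=vision.calibration("wrist")
h=cv2.cvtColor(p,cv2.COLOR_RGB2HSV);m=(h[...,0]>105)&(h[...,0]<128)&(h[...,1]>140)&(d>0)
ys,xs=np.nonzero(m);P=np.array([world(cal,(x,y),d[y,x]) for x,y in zip(xs,ys)])
for lo in range(125,205,10):
    q=P[(P[:,2]>=lo)&(P[:,2]<lo+10)]
    q=q[np.linalg.norm(q[:,:2]-[532,248],axis=1)<30] if len(q) else q
    if len(q)>3: print(lo,len(q),q.min(0).round(1),q.max(0).round(1))
plan([532,248,151],2.005)
E
```

```text
3.0 [508.7965602  174.49737484 320.73288445] [-3.14092560e+00  1.83816942e-04  2.00216497e+00]
[508.48485538 173.43961133 320.66395493]
135 13 [521.7 237.8 138.1] [528.5 255.5 144.9]
145 20 [521.6 238.8 145.1] [525.6 253.4 154.3]
155 26 [521.4 238.2 155.3] [526.7 254.4 164.5]
165 26 [521.5 237.8 165. ] [525.4 252.9 174.9]
175 13 [521.6 238.5 175.3] [524.8 248.7 181.8]
185 11 [522.7 238.8 194.3] [533.6 253.  195. ]
195 287 [522.5 237.5 195.1] [539.7 254.5 198.8]
delta cm [ 5.8   5.26 16.96] yaw -0.004 dist 186.8
```

Call:
{"fn": "play_rows", "kwargs": {"steps": [{"delta_pos": [5.65, 5.15, 2.0], "yaw": 0, "jaw": 60}, {"delta_pos": [5.65, 5.15, 6.0], "yaw": 0, "jaw": 60}, {"delta_pos": [5.65, 5.15, 9.0], "yaw": 0, "jaw": 60}, {"delta_pos": [5.65, 5.15, 12.0], "yaw": 0, "jaw": 60}, {"delta_pos": [5.65, 5.15, 14.5], "yaw": 0, "jaw": 60}, {"delta_pos": [5.65, 5.15, 16.5], "yaw": 0, "jaw": 60}, {"delta_pos": [5.65, 5.15, 17.0], "yaw": 0, "jaw": 60}, {"delta_pos": [5.65, 5.15, 17.0], "yaw": 0, "jaw": 60}]}}

```text
clock: 3.85
eef_pos: [531.9, 245.0, 150.8]
tcp_rot: [-3.14, 0.0, 1.998]
contact_force: [0.5, 0.1, 0.3]
opening: 0.599
grasp_force: 0.0
```

```bash
python3 - <<'E'
from h import *
p,d=vision.grab_frame("wrist");cv2.imwrite("pics/w2.png",p[:,:,::-1]);s=r.sense();print(s["eef_pos"],s["opening"],s["contact_force"])
E
```

```text
[532.55181526 245.57331913 151.70951218] 0.5989095052923203 [ 0.39245414 -0.20834509  0.90397336]
```

View pics/w2.png

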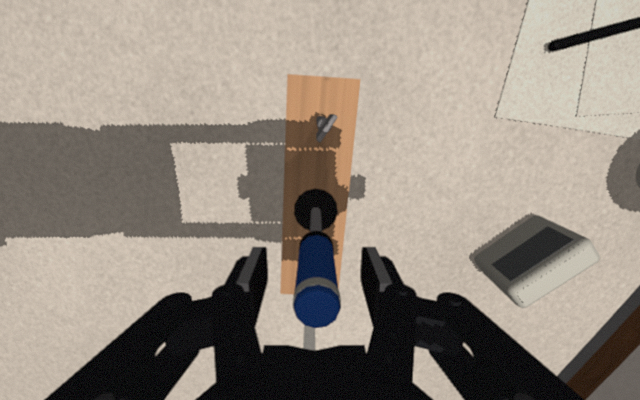

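The handle sits centred between the pads ([317,280]). I'll grip it and lift it straight up.

Call:
{"fn": "play_rows", "kwargs": {"steps": [{"delta_pos": [0, 0, 0], "yaw": 0, "jaw": 0}, {"delta_pos": [0, 0, 0], "yaw": 0, "jaw": 0}, {"delta_pos": [0, 0, 0], "yaw": 0, "jaw": 0}, {"delta_pos": [0, 0, 0], "yaw": 0, "jaw": 0}, {"delta_pos": [0, 0, 0], "yaw": 0, "jaw": 0}, {"delta_pos": [0, 0, -1.5], "yaw": 0, "jaw": 0}, {"delta_pos": [0, 0, -3.5], "yaw": 0, "jaw": 0}, {"delta_pos": [0, 0, -6.0], "yaw": 0, "jaw": 0}], "grip_force": 40}}

```text
clock: 4.7
eef_pos: [531.4, 246.0, 211.6]
tcp_rot: [-3.139, -0.0, 2.0]
contact_force: [0.3, -0.1, -0.9]
opening: 0.223
grasp_force: 39.3
```

```bash
python3 - <<'E'
from h import *
y=np.arctan2(0.245,0.97);print(y)
# stand frame
L=np.array([583.8,-113.5]);Rr=np.array([614.6,-234.6]);yv=(L-Rr)/np.linalg.norm(L-Rr);print(np.linalg.norm(L-Rr),yv)
xv=np.array([yv[1],-yv[0]]);yaw=np.arctan2(xv[1],xv[0]);print("stand yaw",yaw)
t=L-xv*90
plan([t[0],t[1],335],yaw)
s=r.sense();print(s["opening"],s["grasp_force"])
E
```

```text
0.24740290080207175
124.95539204051981 [-0.24648796  0.96914585]
stand yaw 0.2490547275095831
delta cm [-33.26 -19.08 -12.3 ] yaw 1.751 dist 402.7
0.2230307951982594 39.269750118255615
```

Call:
{"fn": "play_rows", "kwargs": {"steps": [{"delta_pos": [0, 0, -5], "yaw": 0, "jaw": 0}, {"delta_pos": [0, 0, -10], "yaw": 0.1, "jaw": 0}, {"delta_pos": [-33.3, -19.1, -12.3], "yaw": 1.75, "jaw": 0}, {"delta_pos": [-33.3, -19.1, -12.3], "yaw": 1.75, "jaw": 0}, {"delta_pos": [-33.3, -19.1, -12.3], "yaw": 1.75, "jaw": 0}, {"delta_pos": [-33.3, -19.1, -12.3], "yaw": 1.75, "jaw": 0}, {"delta_pos": [-33.3, -19.1, -12.3], "yaw": 1.75, "jaw": 0}, {"delta_pos": [-33.3, -19.1, -12.3], "yaw": 1.75, "jaw": 0}]}}

```text
clock: 5.5
eef_pos: [503.7, -53.6, 329.9]
tcp_rot: [3.142, -0.0, 0.994]
contact_force: [1.0, 0.7, -0.7]
opening: 0.224
grasp_force: 39.4
```

```bash
python3 - <<'E'
from h import *
plan([496.5,-135.7,335],0.249)
E
```

```text
delta cm [-7.28  3.87 -0.51] yaw 0.745 dist 82.6
```

Call:
{"fn": "play_rows", "kwargs": {"steps": [{"delta_pos": [-7.3, 3.9, -0.5], "yaw": 0.745, "jaw": 0}, {"delta_pos": [-7.3, 3.9, -0.5], "yaw": 0.745, "jaw": 0}, {"delta_pos": [-7.3, 3.9, -0.5], "yaw": 0.745, "jaw": 0}, {"delta_pos": [-7.3, 3.9, -0.5], "yaw": 0.745, "jaw": 0}, {"delta_pos": [-7.3, 3.9, -0.5], "yaw": 0.745, "jaw": 0}, {"delta_pos": [-7.3, 3.9, -0.5], "yaw": 0.745, "jaw": 0}, {"delta_pos": [-7.3, 3.9, -0.5], "yaw": 0.745, "jaw": 0}, {"delta_pos": [-7.3, 3.9, -0.5], "yaw": 0.745, "jaw": 0}]}}

```text
clock: 6.3
eef_pos: [498.0, -134.2, 334.2]
tcp_rot: [-3.142, 0.0, 0.258]
contact_force: [0.3, -0.1, -0.5]
opening: 0.221
grasp_force: 39.4
```

```bash
python3 - <<'E'
from h import *
cal=vision.calibration("wrist");s=r.sense();print(s["clock"],s["eef_pos"],s["tcp_rot"],s["qvel"].round(3))
p,d=vision.grab_frame("wrist");cv2.imwrite("pics/w3.png",p[:,:,::-1]);np.save("w3_d.npy",d)
import pickle;pickle.dump(cal,open("w3_cal.pkl","wb"))
for n in ["tube_left","tube_right","stopper_seat","probe_tip"]:
    for l in vision.landmark_of("wrist",n)[:2]:
        u=l["uv"];v=np.array(cal["extrinsics"])[:3,:3]@ray(cal,u);o=np.array(cal["extrinsics"])[:3,3]
        print(n,np.round(u,1),round(l["conf"],2),"at z=150:",(o+v*(150-o[2])/v[2]).round(1))
E
```

```text
6.3 [ 498.00655744 -134.17322302  334.19803723] [-3.14155823e+00  6.30194047e-05  2.58402228e-01] [ 0.     0.002  0.001  0.002 -0.003  0.015]
tube_left [314.7  99.5] 0.9 at z=150: [ 585.5 -111.6  150. ]
tube_right [313.6 102.2] 0.65 at z=150: [ 582.5 -111.1  150. ]
tube_right [426.5 109.1] 0.64 at z=150: [ 607.4 -232.1  150. ]
stopper_seat [317.1 211.2] 0.75 at z=150: [ 462.7 -147.1  150. ]
probe_tip [313.6 195.7] 0.72 at z=150: [ 480.6 -138.   150. ]
```

View pics/w3.png

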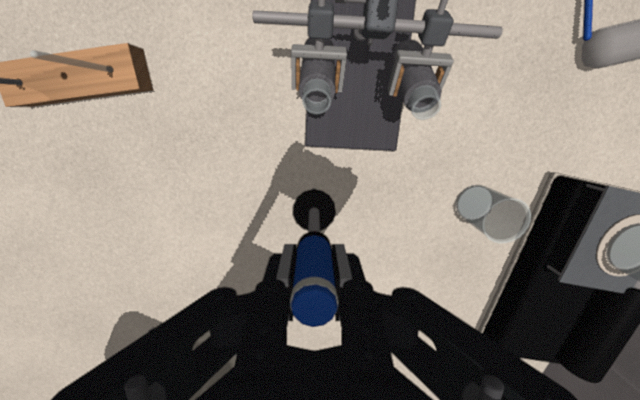

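```bash
python3 - <<'E'
from h import *
import pickle
cal=pickle.load(open("w3_cal.pkl","rb"));d=np.load("w3_d.npy");p=cv2.imread("pics/w3.png")
def pl(u,z):
    E=np.array(cal["extrinsics"]);v=E[:3,:3]@ray(cal,u);o=E[:3,3];return (o+v*(z-o[2])/v[2])
for a,b,z in [((255,17),(500,32),150),((305,145),(398,151),12)]:
    q=pl(b,z)-pl(a,z);print(q.round(1),"x-axis yaw",np.arctan2(q[0],-q[1]))
c=cv2.resize(p[30:130,270:460],None,fx=4,fy=4,interpolation=cv2.INTER_CUBIC);cv2.imwrite("pics/c3.png",c)
# jacket points by depth: cross sections along y at few heights
ys,xs=np.mgrid[40:125,285:460];P=np.array([world(cal,(x,y),d[y,x]) if d[y,x]>0 else [0,0,0] for x,y in zip(xs.ravel(),ys.ravel())])
np.save("P3.npy",P)
for lo in range(90,180,10):
    for nm,cx in (("L",(585,-112)),("R",(607,-232))):
        q=P[(P[:,2]>=lo)&(P[:,2]<lo+10)&(np.linalg.norm(P[:,:2]-cx,axis=1)<60)]
        if len(q)>8: print(nm,lo,len(q),np.percentile(q,3,axis=0).round(1),np.percentile(q,97,axis=0).round(1))
E
```

```text
[  52.1 -244.3    0. ] x-axis yaw 0.2099297556834977
[  29.2 -147.8    0. ] x-axis yaw 0.19528694973152874
L 90 19 [ 605.5 -124.2   91. ] [636.8 -84.   99.6]
R 90 20 [ 622.3 -204.5   92. ] [ 653.8 -194.2   99.8]
L 100 262 [ 593.5 -138.6  101. ] [633.6 -79.4 109.8]
R 100 201 [ 618.  -244.3  101. ] [ 658.2 -192.5  109.8]
L 110 486 [ 590.9 -135.8  110.3] [634.9 -77.5 119.8]
R 110 493 [ 618.6 -253.3  110.4] [ 659.1 -192.3  119.8]
L 120 935 [ 584.9 -131.7  120.9] [642.4 -75.6 129.8]
R 120 889 [ 608.7 -249.3  120.4] [ 664.9 -193.8  129.7]
L 130 533 [ 577.1 -129.2  130.1] [639.4 -90.5 139.6]
R 130 516 [ 602.3 -243.7  130.2] [ 660.  -208.   139.7]
L 140 492 [ 572.9 -126.6  140.2] [614.3 -96.5 149.1]
R 140 532 [ 597.8 -243.6  140.2] [ 638.2 -214.3  149.6]
L 150 222 [ 583.6 -126.4  150.4] [601.9 -98.6 158.4]
R 150 202 [ 608.5 -243.2  150.2] [ 625.9 -215.7  158.8]
```

View pics/c3.png

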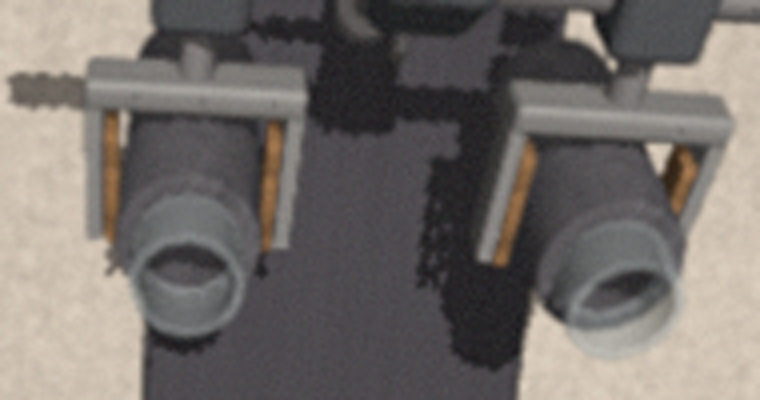

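Crop: the left rim ellipse is centred at about [317,101.5] and the right at about [426,105] in full-picture pixels. The jackets run away from the robot, parallel.

```bash
python3 - <<'E'
from h import *
import pickle
from scipy.optimize import least_squares
cal=pickle.load(open("w3_cal.pkl","rb"))
def ext(c,psi):
    x=np.array([np.cos(psi),np.sin(psi),0]);y=np.array([-np.sin(psi),np.cos(psi),0]);t=np.radians(35)
    u=x*np.cos(t)+np.array([0,0,1])*np.sin(t)
    a=np.linspace(0,2*np.pi,60);q=np.array([proj(cal,np.array(c)+16*(np.cos(k)*u+np.sin(k)*y)) for k in a])
    return np.r_[q.min(0),q.max(0)]
L=np.array([130/4+270,235/4+30,246/4+270,338/4+30]);R=np.array([565/4+270,243/4+30,682/4+270,358/4+30])
for m in (L,R):
    f=least_squares(lambda c:ext([c[0],c[1],150],.2)-m,[590,-170]);print(f.x.round(1),f.fun.round(2))
f=least_squares(lambda v:np.r_[ext([v[0],v[1],150],v[2])-L,ext([v[0]+120*np.sin(v[2]),v[1]-120*np.cos(v[2]),150],v[2])-R],[585,-112,.2]);print(f.x.round(3),f.fun.round(2))
# depth-based stopper/stem in wrist view
d=np.load("w3_d.npy");P=np.load("P3.npy")
h=None
p=cv2.imread("pics/w3.png");blk=(p.max(2)<40)
q=np.array([world(cal,(x,y),d[y,x]) for y in range(188,232) for x in range(290,342) if blk[y,x] and d[y,x]>0])
q=q[(q[:,2]>200)];s=[498,-134.2]
print(len(q),np.percentile(q,[3,50,97],axis=0).round(1))
print("row of stem/handle center:",proj(cal,[498,-134.2,353]),proj(cal,[498,-134.2,199]))
E
```

```text
[ 583.5 -114.7] [-0.3  -0.17  0.3   0.19]
[ 610.6 -229.9] [-0.76  1.49  0.74 -1.63]
[ 5.83270e+02 -1.13915e+02  2.31000e-01] [-1.03 -0.16 -0.42  0.18  0.03  1.58  1.42 -1.56]
1078 [[ 486.  -147.8  255.8]
 [ 502.3 -131.   257.8]
 [ 514.4 -118.6  259. ]]
row of stem/handle center: [315.00898326 276.77338891] [314.34731039 192.49677076]
```

```bash
python3 - <<'E'
from h import *
from scipy.optimize import least_squares
P=np.load("P3.npy");P=P[P[:,2]>20]
t=np.radians(35)
def res(v,Q,off):
    psi=v[2];a=np.array([-np.cos(psi)*np.sin(t),-np.sin(psi)*np.sin(t),np.cos(t)])
    o=np.array([v[0]+off*np.sin(psi),v[1]-off*np.cos(psi),150.]);w=Q-o;ax=w@a
    return ax,np.linalg.norm(w-np.outer(ax,a),axis=1)
v=np.array([583.5,-114,.21])
for it in range(6):
    S=[]
    for off in (0,120):
        ax,dd=res(v,P,off);S.append(P[(ax>-75)&(ax<-18)&(abs(dd-21)<5-.5*it)])
    f=least_squares(lambda v:np.r_[res(v,S[0],0)[1]-21,res(v,S[1],120)[1]-21],v,loss="soft_l1");v=f.x
    print(v.round(3),len(S[0]),len(S[1]),np.abs(f.fun).mean().round(2))
for off in (0,120):
  ax,dd=res(v,P,off)
  for a0 in range(-80,14,8):
    q=dd[(ax>=a0)&(ax<a0+8)&(dd<30)];
    if len(q): print(off,a0,len(q),np.percentile(q,[5,50,90]).round(1))
M=v[:2];print("M",M)
E
```

```text
[ 5.83083e+02 -1.14033e+02  2.07000e-01] 1043 1066 1.28
[ 5.83072e+02 -1.13997e+02  2.07000e-01] 999 1018 1.12
[ 5.83119e+02 -1.13964e+02  2.06000e-01] 945 983 0.97
[ 5.83148e+02 -1.13932e+02  2.06000e-01] 898 934 0.82
[ 5.83186e+02 -1.13896e+02  2.06000e-01] 853 895 0.7
[ 5.83231e+02 -1.13887e+02  2.06000e-01] 813 852 0.6
0 -80 11 [20.3 21.  21.4]
0 -72 25 [20.2 20.9 21.4]
0 -64 84 [20.4 21.2 29. ]
0 -56 361 [20.6 25.  28.8]
0 -48 282 [20.5 25.9 29.4]
0 -40 180 [12.2 21.  21.7]
0 -32 199 [11.9 20.9 21.7]
0 -24 473 [12.2 17.8 21. ]
0 -16 199 [12.  15.6 16.6]
0 -8 353 [12.  14.6 16.4]
0 0 40 [12.3 13.8 15.5]
120 -80 1 [20.3 20.3 20.3]
120 -72 13 [20.2 21.  21.4]
120 -64 80 [20.2 21.5 27.7]
120 -56 312 [20.3 24.  28.7]
120 -48 296 [20.3 24.5 29.4]
120 -40 166 [12.2 20.8 21.6]
120 -32 201 [11.5 20.8 21.6]
120 -24 491 [11.8 17.7 20.8]
120 -16 233 [11.5 15.4 16.5]
120 -8 372 [11.7 14.3 16.4]
120 0 21 [10.9 14.7 16.2]
M [ 583.23112118 -113.88707408]
```

```bash
python3 - <<'E'
from h import *
plan([583.2,-113.9,317],.206)
E
```

```text
delta cm [8.75 0.18 1.7 ] yaw 0.05 dist 89.1
```

Call:
{"fn": "play_rows", "kwargs": {"steps": [{"delta_pos": [3.0, 0, 0], "yaw": 0.05, "jaw": 0}, {"delta_pos": [6.0, 0.2, 0.5], "yaw": 0.05, "jaw": 0}, {"delta_pos": [8.0, 0.2, 1.2], "yaw": 0.05, "jaw": 0}, {"delta_pos": [8.75, 0.2, 1.7], "yaw": 0.05, "jaw": 0}, {"delta_pos": [8.75, 0.2, 1.7], "yaw": 0.05, "jaw": 0}, {"delta_pos": [8.75, 0.2, 1.7], "yaw": 0.05, "jaw": 0}, {"delta_pos": [8.75, 0.2, 1.7], "yaw": 0.05, "jaw": 0}, {"delta_pos": [8.75, 0.2, 1.7], "yaw": 0.05, "jaw": 0}]}}

```text
clock: 7.35
eef_pos: [582.8, -114.5, 317.6]
tcp_rot: [3.141, -0.001, 0.204]
contact_force: [-0.0, 0.1, -1.1]
opening: 0.218
grasp_force: 39.4
```

```bash
python3 - <<'E'
from h import *
s=r.sense();print(s["clock"],s["eef_pos"],s["tcp_rot"]);T=s["eef_pos"]
A=[];B={}
for c in ["scene","side"]:
    p,d=vision.grab_frame(c);cv2.imwrite(f"pics/{c}1.png",p[:,:,::-1]);cal=vision.calibration(c)
    for n in ["probe_tip","tube_left","stopper_seat"]:
        L=vision.landmark_of(c,n)
        if L: B.setdefault(n,[]).append((cal,L[0]["uv"]));print(c,n,np.round(L[0]["uv"],1),round(L[0]["conf"],2))
    for z in (-141.7,-85,19): print("  expected probe pts",proj(cal,T+[0,0,z]).round(1))
for n,o in B.items():
    if len(o)==2: print(n,tri(o).round(1),[np.round(proj(c,tri(o))-u,1) for c,u in o])
a=cv2.imread("pics/scene1.png");b=cv2.imread("pics/side1.png")
cv2.imwrite("pics/c4.png",np.hstack([cv2.resize(a[70:220,250:350],(400,600),interpolation=2),cv2.resize(b[60:210,290:390],(400,600),interpolation=2)]))
E
```

```text
7.35 [ 582.81559508 -114.51716669  317.61484446] [ 3.14123994e+00 -6.40421747e-04  2.04420065e-01]
scene tube_left [307.  173.9] 0.76
scene stopper_seat [307.5 154.2] 0.43
  expected probe pts [307.4 168.4]
  expected probe pts [307.1 153.5]
  expected probe pts [306.6 123.6]
side probe_tip [336.5 165.1] 0.77
side tube_left [337.6 174.1] 0.86
side stopper_seat [339.4 145.4] 0.49
  expected probe pts [336.3 168.1]
  expected probe pts [337.  148.1]
  expected probe pts [338.4 107.3]
tube_left [ 582.2 -119.3  153.4] [array([-0.1, -0.7]), array([-0.4,  0.8])]
stopper_seat [ 580.6 -117.4  234. ] [array([-0.2, -1.8]), array([-1.,  2.])]
```

View pics/c4.png

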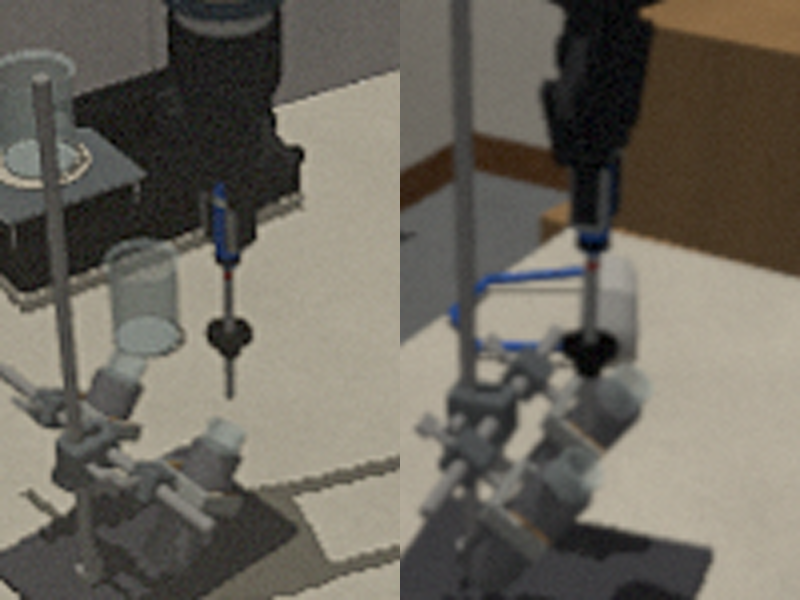

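The probe hangs upright with its tip (scene px [307.5,169.5]) where expected above the left mouth ([307,178]). Next I'll lower the tip a little way into the mouth.

Call:
{"fn": "play_rows", "kwargs": {"steps": [{"delta_pos": [0.2, -0.05, 0.7], "yaw": 0, "jaw": 0}, {"delta_pos": [0.2, -0.05, 1.4], "yaw": 0, "jaw": 0}, {"delta_pos": [0.2, -0.05, 2.0], "yaw": 0, "jaw": 0}, {"delta_pos": [0.2, -0.05, 2.5], "yaw": 0, "jaw": 0}, {"delta_pos": [0.2, -0.05, 2.8], "yaw": 0, "jaw": 0}, {"delta_pos": [0.2, -0.05, 3.1], "yaw": 0, "jaw": 0}, {"delta_pos": [0.2, -0.05, 3.4], "yaw": 0, "jaw": 0}, {"delta_pos": [0.2, -0.05, 3.7], "yaw": 0, "jaw": 0}]}}

```text
clock: 8.55
eef_pos: [585.3, -113.4, 279.9]
tcp_rot: [3.141, -0.0, 0.205]
contact_force: [-0.7, 0.1, -1.9]
opening: 0.224
grasp_force: 39.4
```

```bash
cat >> h.py <<'E'
PSI=.206;ML=np.array([583.2,-113.9,150.]);MR=ML+120*np.array([np.sin(PSI),-np.cos(PSI),0])
C,S=np.cos(np.radians(35)),np.sin(np.radians(35))
def tcp_rel(M):
    s=r.sense();w=s["eef_pos"]-M;return np.array([w[0]*np.cos(PSI)+w[1]*np.sin(PSI),-w[0]*np.sin(PSI)+w[1]*np.cos(PSI),w[2]])
LG=160.7
def G(u,n,th): # tip-sphere centre at depth u, perpendicular offset n (towards far side +), lean th deg -> TCP X,Z
    th=np.radians(th);c=np.array([n*C+u*S,n*S-u*C]);return c+(LG-4)*np.array([-np.sin(th),np.cos(th)])-[0,19]
E
python3 - <<'E'
from h import *
t=tcp_rel(ML);print(t.round(2))
th=[0,0]+list(np.linspace(0,35.5,23)[1:]);u=[6,10]+list(np.linspace(10,26,23)[1:])
for a,b in zip(th,u):
    g=G(b,-9,a);print(round(a,1),"x %.2f z %.2f"%((g[0]-t[0])/10,-(g[1]-t[2])/10))
E
```

```text
[2.1200e+00 1.1000e-01 1.2989e+02]
0 x -0.60 z 0.23
0 x -0.38 z 0.55
1.6 x -0.77 z 0.62
3.2 x -1.17 z 0.70
4.8 x -1.57 z 0.79
6.5 x -1.97 z 0.89
8.1 x -2.37 z 1.01
9.7 x -2.76 z 1.13
11.3 x -3.15 z 1.27
12.9 x -3.54 z 1.43
14.5 x -3.93 z 1.59
16.1 x -4.31 z 1.77
17.8 x -4.69 z 1.96
19.4 x -5.07 z 2.16
21.0 x -5.44 z 2.37
22.6 x -5.81 z 2.59
24.2 x -6.17 z 2.83
25.8 x -6.53 z 3.07
27.4 x -6.89 z 3.33
29.0 x -7.23 z 3.60
30.7 x -7.57 z 3.88
32.3 x -7.91 z 4.17
33.9 x -8.24 z 4.47
35.5 x -8.56 z 4.78
```

Call:
{"fn": "play_rows", "kwargs": {"steps": [{"delta_pos": [0, 0.01, 0.3], "yaw": 0, "jaw": 0}, {"delta_pos": [-0.2, 0.01, 0.55], "yaw": 0, "jaw": 0}, {"delta_pos": [-0.4, 0.01, 0.57], "yaw": 0, "jaw": 0}, {"delta_pos": [-0.75, 0.01, 0.62], "yaw": 0, "jaw": 0}, {"delta_pos": [-1.15, 0.01, 0.7], "yaw": 0, "jaw": 0}, {"delta_pos": [-1.55, 0.01, 0.8], "yaw": 0, "jaw": 0}, {"delta_pos": [-1.95, 0.01, 0.9], "yaw": 0, "jaw": 0}, {"delta_pos": [-2.35, 0.01, 1.0], "yaw": 0, "jaw": 0}], "grip_force": 30}}

```text
clock: 9.35
eef_pos: [562.0, -118.4, 270.2]
tcp_rot: [3.141, -0.001, 0.205]
contact_force: [2.3, 0.9, 3.7]
opening: 0.221
grasp_force: 40.0
```

Call:
{"fn": "play_rows", "kwargs": {"steps": [{"delta_pos": [-0.4, 0, 0.13], "yaw": 0, "jaw": 0}, {"delta_pos": [-0.8, 0, 0.27], "yaw": 0, "jaw": 0}, {"delta_pos": [-1.2, 0, 0.43], "yaw": 0, "jaw": 0}, {"delta_pos": [-1.6, 0, 0.59], "yaw": 0, "jaw": 0}, {"delta_pos": [-1.95, 0, 0.77], "yaw": 0, "jaw": 0}, {"delta_pos": [-2.35, 0, 0.96], "yaw": 0, "jaw": 0}, {"delta_pos": [-2.7, 0, 1.16], "yaw": 0, "jaw": 0}, {"delta_pos": [-3.1, 0, 1.37], "yaw": 0, "jaw": 0}]}}

```text
clock: 10.15
eef_pos: [531.5, -124.6, 256.0]
tcp_rot: [-3.142, 0.0, 0.205]
contact_force: [2.2, 0.4, 2.3]
opening: 0.221
grasp_force: 40.7
```

```bash
python3 - <<'E'
from h import *
s=r.sense();print(s["contact_force"].round(1),s["wrist_torque"].round(2))
p,d=vision.grab_frame("wrist");cv2.imwrite("pics/w5.png",p[:,:,::-1])
cv2.imwrite("pics/c5.png",cv2.resize(p[40:320,180:460,::-1],(600,600)))
E
```

```text
[2.2 0.4 2.3] [ 0.09 -0.72 -0.01]
```

View pics/c5.png

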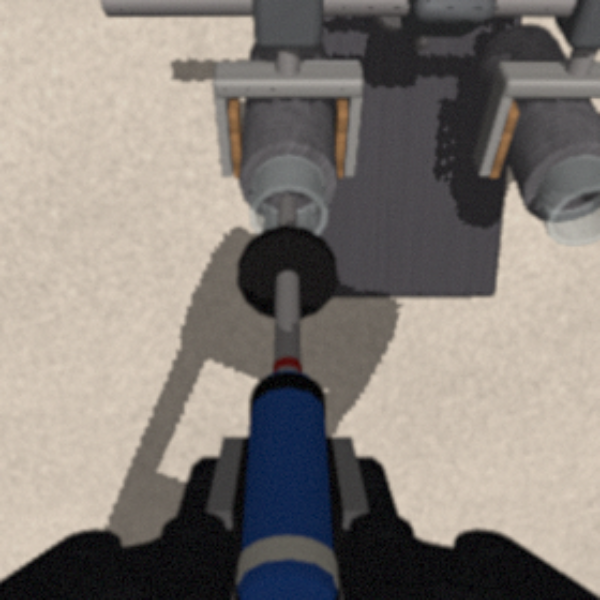

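The stem enters the left mouth (crop [287,200]) and the probe is turning in the grip as planned, at about 3 N. I'll carry on with the lean.

Call:
{"fn": "play_rows", "kwargs": {"steps": [{"delta_pos": [-0.37, 0, 0.22], "yaw": 0, "jaw": 0}, {"delta_pos": [-0.73, 0, 0.46], "yaw": 0, "jaw": 0}, {"delta_pos": [-1.09, 0, 0.7], "yaw": 0, "jaw": 0}, {"delta_pos": [-1.45, 0, 0.96], "yaw": 0, "jaw": 0}, {"delta_pos": [-1.79, 0, 1.23], "yaw": 0, "jaw": 0}, {"delta_pos": [-2.13, 0, 1.51], "yaw": 0, "jaw": 0}, {"delta_pos": [-2.47, 0, 1.8], "yaw": 0, "jaw": 0}, {"delta_pos": [-2.8, 0, 2.1], "yaw": 0, "jaw": 0}]}}

```text
clock: 11.0
eef_pos: [504.1, -130.3, 235.0]
tcp_rot: [-3.142, 0.0, 0.205]
contact_force: [0.4, 0.9, 1.5]
opening: 0.22
grasp_force: 40.4
```

```bash
cat > meas.py <<'E'
from h import *
import sys
# probe axis from wrist depth: blue handle + ring + stem points, cylinder fits
def measure(M):
    s=r.sense();cal=vision.calibration("wrist");t=tcp_rel(M);p,d=vision.grab_frame("wrist")
    cv2.imwrite("pics/m%d.png"%int(s["clock"]*100),p[:,:,::-1])
    h=cv2.cvtColor(p,cv2.COLOR_RGB2HSV)
    E=np.array(cal["extrinsics"])
    def pts(m):
        ys,xs=np.nonzero(m&(d>0));W=np.array([world(cal,(x,y),d[y,x]) for x,y in zip(xs,ys)])
        w=W-M;X=w[:,0]*np.cos(PSI)+w[:,1]*np.sin(PSI);Y=-w[:,0]*np.sin(PSI)+w[:,1]*np.cos(PSI)
        return np.c_[X,Y,w[:,2]]
    roi=np.zeros(d.shape,bool);roi[40:400,230:400]=1
    B=pts((h[...,0]>105)&(h[...,0]<128)&(h[...,1]>140)&roi)
    from scipy.optimize import least_squares
    # cylinder r=10: params point (x0,y0) at z0, direction angles
    z0=t[2]+19
    near=lambda q:q[(abs(q[:,0]-t[0])<60)&(abs(q[:,1]-t[1])<25)]
    B=near(B)
    def dist(v,q):
        a=np.array([-np.sin(v[2]),v[3],np.cos(v[2])]);a/=np.linalg.norm(a);w=q-[v[0],v[1],z0]
        return np.linalg.norm(np.cross(w,a),axis=1)
    v=np.array([t[0],t[1],np.radians(33),0.])
    for tol in (6,3,1.5):
        Q=B[abs(dist(v,B)-10)<tol];v=least_squares(lambda v:dist(v,Q)-10,v,loss="soft_l1").x
    print("tcp rel",t.round(1),"axis at grasp height",v[:2].round(1),"lean deg",np.degrees(v[2]).round(2),"ytilt",np.degrees(v[3]).round(2),len(Q))
    a=np.array([-np.sin(v[2]),v[3],np.cos(v[2])]);a/=np.linalg.norm(a)
    # handle top along axis
    g=np.array([v[0],v[1],z0]);ax=(Q-g)@a;print("handle axial range from grasp",np.percentile(ax,[.5,99.5]).round(1))
    n=(g[0]*C+g[2]*S);dep=-(-g[0]*S+g[2]*C)
    print("grasp: perp offset",n.round(1),"height along bore",-dep.round(1))
    for k in (160.7-106,160.7-50,160.7): q=g-a*k;print(" pt %.0f from tip: perp %.1f, y %.1f, depth %.1f"%(160.7-k,q[0]*C+q[2]*S,q[1],q[0]*S-q[2]*C))
    print("force",s["contact_force"].round(1))
    # red ring
    R=near(pts(((h[...,0]<8)|(h[...,0]>172))&(h[...,1]>120)&roi))
    if len(R): print("ring axial from grasp",np.percentile((R-g)@a,[5,50,95]).round(1),len(R))
    K=pts((p.max(2)<45)&roi);K=K[(np.linalg.norm(np.cross(K-g,a),axis=1)<17)];ax=(K-g)@a;K=K[(ax<-40)&(ax>-125)]
    if len(K): print("stopper top axial from grasp",np.percentile((K-g)@a,[5,25,50,75,95]).round(1),len(K))
measure(ML if len(sys.argv)<2 or sys.argv[1]=="L" else MR)
E
python3 meas.py
```

```text
tcp rel [-80.8   0.2  85. ] axis at grasp height [-75.3   0.9] lean deg 32.52 ytilt 0.03 3654
handle axial range from grasp [-31.3  28.1]
grasp: perp offset -2.0 height along bore 128.4
 pt 106 from tip: perp -4.4, y 0.9, depth -73.7
 pt 50 from tip: perp -6.8, y 0.8, depth -17.8
 pt 0 from tip: perp -9.0, y 0.8, depth 32.2
force [0.4 0.9 1.5]
ring axial from grasp [-43.8  23.3  57.3] 188
stopper top axial from grasp [-93.1 -92.7 -92.3 -92.  -91.5] 1169
```

Call:
{"fn": "play_rows", "kwargs": {"steps": [{"delta_pos": [-0.2, 0, 0.14], "yaw": 0, "jaw": 0}, {"delta_pos": [-0.4, 0, 0.28], "yaw": 0, "jaw": 0}, {"delta_pos": [-0.62, 0, 0.42], "yaw": 0, "jaw": 0}, {"delta_pos": [-0.62, 0, 0.42], "yaw": 0, "jaw": 0}, {"delta_pos": [-0.37, 0.03, 0.25], "yaw": 0, "jaw": 0}, {"delta_pos": [-0.12, 0.06, 0.08], "yaw": 0, "jaw": 0}, {"delta_pos": [0.13, 0.08, -0.1], "yaw": 0, "jaw": 0}, {"delta_pos": [0.13, 0.08, -0.1], "yaw": 0, "jaw": 0}]}}

```text
clock: 11.85
eef_pos: [506.1, -130.7, 236.4]
tcp_rot: [3.142, 0.0, 0.205]
contact_force: [0.3, -0.6, -0.7]
opening: 0.223
grasp_force: 40.2
```

```bash
python3 meas.py
```

```text
tcp rel [-78.9  -0.7  86.4] axis at grasp height [-72.8  -0. ] lean deg 34.16 ytilt -0.06 3730
handle axial range from grasp [-30.8  28.5]
grasp: perp offset 0.8 height along bore 128.1
 pt 106 from tip: perp -0.0, y 0.1, depth -73.4
 pt 50 from tip: perp -0.8, y 0.1, depth -17.4
 pt 0 from tip: perp -1.6, y 0.2, depth 32.6
force [ 0.3 -0.6 -0.7]
ring axial from grasp [-43.6  26.7  55.9] 202
stopper top axial from grasp [-92.8 -92.2 -91.9 -91.5 -91. ] 1196
```

Call:
{"fn": "play_rows", "kwargs": {"steps": [{"delta_pos": [-0.12, 0, 0.45], "yaw": 0, "jaw": 0}, {"delta_pos": [-0.23, 0, 0.89], "yaw": 0, "jaw": 0}, {"delta_pos": [-0.28, 0, 1.17], "yaw": 0, "jaw": 0}, {"delta_pos": [-0.39, 0, 1.25], "yaw": 0, "jaw": 0}, {"delta_pos": [-0.39, 0, 1.25], "yaw": 0, "jaw": 0}, {"delta_pos": [-0.12, 0, 1.06], "yaw": 0, "jaw": 0}, {"delta_pos": [0.13, 0, 0.88], "yaw": 0, "jaw": 0}, {"delta_pos": [0.37, 0, 0.72], "yaw": 0, "jaw": 0}]}}

```text
clock: 12.7
eef_pos: [509.3, -129.9, 229.1]
tcp_rot: [-3.141, 0.001, 0.205]
contact_force: [0.2, -0.9, -0.6]
opening: 0.229
grasp_force: 40.1
```

```bash
python3 meas.py
```

```text
tcp rel [-75.6  -0.6  79.1] axis at grasp height [-69.6   0.1] lean deg 34.09 ytilt -0.02 3720
handle axial range from grasp [-31.2  28.5]
grasp: perp offset -0.7 height along bore 120.3
 pt 106 from tip: perp -1.6, y 0.1, depth -65.6
 pt 50 from tip: perp -2.5, y 0.1, depth -9.6
 pt 0 from tip: perp -3.3, y 0.1, depth 40.4
force [ 0.2 -0.9 -0.6]
ring axial from grasp [-43.3  17.3  55.6] 188
stopper top axial from grasp [-92.9 -92.3 -91.9 -91.6 -91.1] 1206
```

Call:
{"fn": "play_rows", "kwargs": {"steps": [{"delta_pos": [-0.33, 0, 0.23], "yaw": 0, "jaw": 0}, {"delta_pos": [-0.57, 0, 0.4], "yaw": 0, "jaw": 0}, {"delta_pos": [-0.74, 0, 0.52], "yaw": 0, "jaw": 0}, {"delta_pos": [-0.86, 0, 0.6], "yaw": 0, "jaw": 0}, {"delta_pos": [-0.94, 0, 0.66], "yaw": 0, "jaw": 0}, {"delta_pos": [-0.94, 0, 0.66], "yaw": 0, "jaw": 0}, {"delta_pos": [-0.41, 0, 0.29], "yaw": 0, "jaw": 0}, {"delta_pos": [0.06, 0, -0.04], "yaw": 0, "jaw": 0}]}}

```text
clock: 13.55
eef_pos: [509.8, -129.8, 229.5]
tcp_rot: [-3.141, 0.002, 0.205]
contact_force: [0.8, 0.3, -1.8]
opening: 0.221
grasp_force: 40.0
```

```bash
python3 meas.py
```

```text
tcp rel [-75.1  -0.6  79.5] axis at grasp height [-68.8   0.1] lean deg 35.05 ytilt -0.07 3770
handle axial range from grasp [-30.8  28.7]
grasp: perp offset 0.1 height along bore 120.1
 pt 106 from tip: perp 0.1, y 0.2, depth -65.4
 pt 50 from tip: perp 0.2, y 0.3, depth -9.4
 pt 0 from tip: perp 0.2, y 0.3, depth 40.6
force [ 0.8  0.3 -1.8]
ring axial from grasp [-43.2  22.2  54.3] 200
stopper top axial from grasp [-92.7 -92.1 -91.8 -91.5 -91. ] 1206
```

Lean 35.05° and centred to about 0.3 mm. Now I'll feed along the bore.

Call:
{"fn": "play_rows", "kwargs": {"steps": [{"delta_pos": [0.13, 0.01, 0.18], "yaw": 0, "jaw": 0}, {"delta_pos": [0.26, 0.02, 0.37], "yaw": 0, "jaw": 0}, {"delta_pos": [0.39, 0.02, 0.55], "yaw": 0, "jaw": 0}, {"delta_pos": [0.52, 0.02, 0.74], "yaw": 0, "jaw": 0}, {"delta_pos": [0.65, 0.02, 0.92], "yaw": 0, "jaw": 0}, {"delta_pos": [0.77, 0.02, 1.11], "yaw": 0, "jaw": 0}, {"delta_pos": [0.9, 0.02, 1.29], "yaw": 0, "jaw": 0}, {"delta_pos": [1.03, 0.02, 1.47], "yaw": 0, "jaw": 0}]}}

```text
clock: 14.4
eef_pos: [520.3, -127.9, 214.6]
tcp_rot: [3.142, -0.0, 0.205]
contact_force: [-0.1, -0.4, -0.4]
opening: 0.216
grasp_force: 40.0
```

Call:
{"fn": "play_rows", "kwargs": {"steps": [{"delta_pos": [0.06, 0, 0.08], "yaw": 0, "jaw": 0}, {"delta_pos": [0.12, 0, 0.16], "yaw": 0, "jaw": 0}, {"delta_pos": [0.17, 0, 0.25], "yaw": 0, "jaw": 0}, {"delta_pos": [0.23, 0, 0.33], "yaw": 0, "jaw": 0}, {"delta_pos": [0.29, 0, 0.41], "yaw": 0, "jaw": 0}, {"delta_pos": [0.34, 0, 0.49], "yaw": 0, "jaw": 0}, {"delta_pos": [0.4, 0, 0.57], "yaw": 0, "jaw": 0}, {"delta_pos": [0.46, 0, 0.66], "yaw": 0, "jaw": 0}]}}

```text
clock: 15.2
eef_pos: [524.7, -127.1, 208.2]
tcp_rot: [3.142, -0.0, 0.205]
contact_force: [-2.2, -0.9, 2.7]
opening: 0.224
grasp_force: 40.4
```

```bash
python3 meas.py
```

```text
tcp rel [-59.9  -0.9  58.2] axis at grasp height [-53.6  -0.2] lean deg 35.23 ytilt -0.19 3756
handle axial range from grasp [-30.9  28.6]
grasp: perp offset 0.3 height along bore 94.0
 pt 106 from tip: perp 0.5, y 0.0, depth -39.3
 pt 50 from tip: perp 0.8, y 0.2, depth 16.7
 pt 0 from tip: perp 1.0, y 0.4, depth 66.7
force [-2.2 -0.9  2.7]
ring axial from grasp [-43.3 -39.8  52.8] 137
stopper top axial from grasp [-87.4 -86.9 -86.5 -86.2 -85.7] 1219
```

The stopper is home and sliding at about 5 N, with the tip around 62 mm deep. I'll feel slowly for a slug at 67.

Call:
{"fn": "play_rows", "kwargs": {"steps": [{"delta_pos": [0.05, 0, 0.07], "yaw": 0, "jaw": 0}, {"delta_pos": [0.1, 0, 0.14], "yaw": 0, "jaw": 0}, {"delta_pos": [0.15, 0, 0.21], "yaw": 0, "jaw": 0}, {"delta_pos": [0.19, 0, 0.27], "yaw": 0, "jaw": 0}, {"delta_pos": [0.23, 0, 0.33], "yaw": 0, "jaw": 0}, {"delta_pos": [0.26, 0, 0.37], "yaw": 0, "jaw": 0}, {"delta_pos": [0.29, 0, 0.41], "yaw": 0, "jaw": 0}, {"delta_pos": [0.32, 0, 0.45], "yaw": 0, "jaw": 0}]}}

```text
clock: 16.05
eef_pos: [527.2, -126.6, 204.4]
tcp_rot: [3.141, 0.001, 0.205]
contact_force: [-10.4, -1.0, 16.6]
opening: 0.22
grasp_force: 41.4
```

Call:
{"fn": "play_rows", "kwargs": {"steps": [{"delta_pos": [0.02, 0, 0.03], "yaw": 0, "jaw": 0}, {"delta_pos": [0.04, 0, 0.06], "yaw": 0, "jaw": 0}, {"delta_pos": [0.06, 0, 0.09], "yaw": 0, "jaw": 0}, {"delta_pos": [0.08, 0, 0.12], "yaw": 0, "jaw": 0}, {"delta_pos": [0.1, 0, 0.14], "yaw": 0, "jaw": 0}, {"delta_pos": [0.11, 0, 0.16], "yaw": 0, "jaw": 0}, {"delta_pos": [0.12, 0, 0.18], "yaw": 0, "jaw": 0}, {"delta_pos": [0.13, 0, 0.19], "yaw": 0, "jaw": 0}]}}

```text
clock: 16.85
eef_pos: [527.3, -126.8, 203.7]
tcp_rot: [3.141, 0.003, 0.205]
contact_force: [-19.2, -3.0, 30.7]
opening: 0.222
grasp_force: 42.8
```

The tip stopped firmly at about 67 mm deep, so this is the slug and the wrong tube. I'll draw it out along the bore and go to the right tube.

Call:
{"fn": "play_rows", "kwargs": {"steps": [{"delta_pos": [-0.11, 0, -0.16], "yaw": 0, "jaw": 0}, {"delta_pos": [-0.6, 0, -0.86], "yaw": 0, "jaw": 0}, {"delta_pos": [-1.3, 0, -1.86], "yaw": 0, "jaw": 0}, {"delta_pos": [-2.1, 0, -3.0], "yaw": 0, "jaw": 0}, {"delta_pos": [-2.9, 0, -4.14], "yaw": 0, "jaw": 0}, {"delta_pos": [-3.7, 0, -5.28], "yaw": 0, "jaw": 0}, {"delta_pos": [-4.5, 0, -6.43], "yaw": 0, "jaw": 0}, {"delta_pos": [-5.3, 0, -7.57], "yaw": 0, "jaw": 0}]}}

```text
clock: 17.65
eef_pos: [476.5, -137.0, 278.6]
tcp_rot: [3.141, -0.0, 0.205]
contact_force: [-0.5, 0.5, -0.5]
opening: 0.219
grasp_force: 40.1
```

Call:
{"fn": "play_rows", "kwargs": {"steps": [{"delta_pos": [-0.3, 0, -0.4], "yaw": 0, "jaw": 0}, {"delta_pos": [-0.3, 3.0, -0.4], "yaw": 0, "jaw": 0}, {"delta_pos": [-0.3, 6.0, -0.4], "yaw": 0, "jaw": 0}, {"delta_pos": [-0.3, 9.0, -0.4], "yaw": 0, "jaw": 0}, {"delta_pos": [-0.3, 11.0, -0.4], "yaw": 0, "jaw": 0}, {"delta_pos": [-0.3, 12.0, -0.4], "yaw": 0, "jaw": 0}, {"delta_pos": [-0.3, 12.0, -0.4], "yaw": 0, "jaw": 0}, {"delta_pos": [-0.3, 12.0, -0.4], "yaw": 0, "jaw": 0}]}}

```text
clock: 18.45
eef_pos: [498.4, -254.3, 281.2]
tcp_rot: [-3.141, 0.0, 0.205]
contact_force: [-0.0, 0.8, -0.4]
opening: 0.225
grasp_force: 40.0
```

```bash
python3 meas.py R
```

```text
tcp rel [-111.7   -0.   131.2] axis at grasp height [-105.5    0.7] lean deg 35.22 ytilt -0.03 3742
handle axial range from grasp [-30.6  28.6]
grasp: perp offset -0.2 height along bore 183.5
 pt 106 from tip: perp -0.0, y 0.7, depth -128.8
 pt 50 from tip: perp 0.2, y 0.8, depth -72.8
 pt 0 from tip: perp 0.4, y 0.8, depth -22.8
force [-0.   0.8 -0.4]
ring axial from grasp [-43.6 -41.5  52.6] 91
stopper top axial from grasp [-82.5 -82.  -81.6 -81.2 -80.7] 1232
```

Call:
{"fn": "play_rows", "kwargs": {"steps": [{"delta_pos": [0.29, 0.07, 0.41], "yaw": 0, "jaw": 0}, {"delta_pos": [0.57, 0.07, 0.82], "yaw": 0, "jaw": 0}, {"delta_pos": [0.86, 0.07, 1.23], "yaw": 0, "jaw": 0}, {"delta_pos": [1.15, 0.07, 1.64], "yaw": 0, "jaw": 0}, {"delta_pos": [1.44, 0.07, 2.05], "yaw": 0, "jaw": 0}, {"delta_pos": [1.72, 0.07, 2.46], "yaw": 0, "jaw": 0}, {"delta_pos": [2.01, 0.07, 2.87], "yaw": 0, "jaw": 0}, {"delta_pos": [2.3, 0.07, 3.28], "yaw": 0, "jaw": 0}]}}

```text
clock: 19.3
eef_pos: [521.5, -251.0, 248.3]
tcp_rot: [-3.142, 0.0, 0.205]
contact_force: [-0.0, -0.1, -1.6]
opening: 0.222
grasp_force: 40.0
```

Call:
{"fn": "play_rows", "kwargs": {"steps": [{"delta_pos": [0.34, 0, 0.49], "yaw": 0, "jaw": 0}, {"delta_pos": [0.69, 0, 0.98], "yaw": 0, "jaw": 0}, {"delta_pos": [1.03, 0, 1.47], "yaw": 0, "jaw": 0}, {"delta_pos": [1.32, 0, 1.88], "yaw": 0, "jaw": 0}, {"delta_pos": [1.61, 0, 2.29], "yaw": 0, "jaw": 0}, {"delta_pos": [1.89, 0, 2.7], "yaw": 0, "jaw": 0}, {"delta_pos": [2.12, 0, 3.03], "yaw": 0, "jaw": 0}, {"delta_pos": [2.3, 0, 3.28], "yaw": 0, "jaw": 0}]}}

```text
clock: 20.1
eef_pos: [544.0, -246.3, 215.5]
tcp_rot: [-3.141, 0.0, 0.205]
contact_force: [-0.5, 0.1, -0.5]
opening: 0.224
grasp_force: 40.0
```

```bash
python3 meas.py R
```

```text
tcp rel [-65.4  -1.5  65.5] axis at grasp height [-59.2  -0.8] lean deg 35.29 ytilt -0.02 3752
handle axial range from grasp [-30.6  28.5]
grasp: perp offset 0.0 height along bore 103.2
 pt 106 from tip: perp 0.3, y -0.8, depth -48.5
 pt 50 from tip: perp 0.6, y -0.8, depth 7.5
 pt 0 from tip: perp 0.8, y -0.8, depth 57.5
force [-0.5  0.1 -0.5]
ring axial from grasp [-43.5 -41.2  53.9] 90
stopper top axial from grasp [-82.6 -82.  -81.6 -81.2 -80.8] 1277
```

Call:
{"fn": "play_rows", "kwargs": {"steps": [{"delta_pos": [0.14, -0.07, 0.2], "yaw": 0, "jaw": 0}, {"delta_pos": [0.29, -0.07, 0.41], "yaw": 0, "jaw": 0}, {"delta_pos": [0.43, -0.07, 0.61], "yaw": 0, "jaw": 0}, {"delta_pos": [0.57, -0.07, 0.82], "yaw": 0, "jaw": 0}, {"delta_pos": [0.72, -0.07, 1.02], "yaw": 0, "jaw": 0}, {"delta_pos": [0.86, -0.07, 1.23], "yaw": 0, "jaw": 0}, {"delta_pos": [1.0, -0.07, 1.43], "yaw": 0, "jaw": 0}, {"delta_pos": [1.15, -0.07, 1.64], "yaw": 0, "jaw": 0}]}}

```text
clock: 20.95
eef_pos: [554.9, -243.4, 199.7]
tcp_rot: [3.141, 0.0, 0.205]
contact_force: [-3.2, 0.1, 2.9]
opening: 0.225
grasp_force: 40.4
```

```bash
python3 meas.py R
```

```text
tcp rel [-54.1  -0.9  49.7] axis at grasp height [-47.9  -0.2] lean deg 35.17 ytilt -0.06 3755
handle axial range from grasp [-30.6  28.6]
grasp: perp offset 0.2 height along bore 83.7
 pt 106 from tip: perp 0.3, y -0.2, depth -29.0
 pt 50 from tip: perp 0.5, y -0.1, depth 27.0
 pt 0 from tip: perp 0.6, y -0.0, depth 77.0
force [-3.2  0.1  2.9]
ring axial from grasp [-43.6 -41.   51.1] 104
stopper top axial from grasp [-77.2 -76.7 -76.4 -76.  -75.6] 1250
```

Call:
{"fn": "play_rows", "kwargs": {"steps": [{"delta_pos": [0.11, 0, 0.15], "yaw": 0, "jaw": 0}, {"delta_pos": [0.22, 0, 0.31], "yaw": 0, "jaw": 0}, {"delta_pos": [0.33, 0, 0.47], "yaw": 0, "jaw": 0}, {"delta_pos": [0.44, 0, 0.63], "yaw": 0, "jaw": 0}, {"delta_pos": [0.55, 0, 0.79], "yaw": 0, "jaw": 0}, {"delta_pos": [0.66, 0, 0.94], "yaw": 0, "jaw": 0}, {"delta_pos": [0.77, 0, 1.1], "yaw": 0, "jaw": 0}, {"delta_pos": [0.88, 0, 1.26], "yaw": 0, "jaw": 0}]}}

```text
clock: 21.8
eef_pos: [563.8, -241.5, 186.8]
tcp_rot: [3.141, -0.0, 0.205]
contact_force: [-2.5, -0.6, 4.2]
opening: 0.222
grasp_force: 40.4
```

Call:
{"fn": "play_rows", "kwargs": {"steps": [{"delta_pos": [0.11, 0, 0.15], "yaw": 0, "jaw": 0}, {"delta_pos": [0.22, 0, 0.31], "yaw": 0, "jaw": 0}, {"delta_pos": [0.33, 0, 0.47], "yaw": 0, "jaw": 0}, {"delta_pos": [0.44, 0, 0.63], "yaw": 0, "jaw": 0}, {"delta_pos": [0.53, 0, 0.75], "yaw": 0, "jaw": 0}, {"delta_pos": [0.61, 0, 0.87], "yaw": 0, "jaw": 0}, {"delta_pos": [0.68, 0, 0.97], "yaw": 0, "jaw": 0}, {"delta_pos": [0.74, 0, 1.06], "yaw": 0, "jaw": 0}]}}

```text
clock: 22.6
eef_pos: [570.9, -240.0, 176.2]
tcp_rot: [3.142, -0.0, 0.205]
contact_force: [-2.0, -0.4, 3.5]
opening: 0.226
grasp_force: 40.4
```

```bash
python3 meas.py R
```

```text
tcp rel [-37.8  -0.9  26.2] axis at grasp height [-31.5  -0.2] lean deg 35.27 ytilt -0.1 3755
handle axial range from grasp [-31.1  28.6]
grasp: perp offset 0.1 height along bore 55.1
 pt 106 from tip: perp 0.4, y -0.1, depth -0.4
 pt 50 from tip: perp 0.6, y 0.0, depth 55.6
 pt 0 from tip: perp 0.9, y 0.1, depth 105.6
force [-2.  -0.4  3.5]
ring axial from grasp [-47.7 -41.9  49.1] 118
stopper top axial from grasp [-48.5 -48.  -47.8 -47.5 -47.1] 1311
```

Call:
{"fn": "play_rows", "kwargs": {"steps": [{"delta_pos": [0.03, 0, 0.05], "yaw": 0, "jaw": 0}, {"delta_pos": [0.07, 0, 0.1], "yaw": 0, "jaw": 0}, {"delta_pos": [0.1, 0, 0.14], "yaw": 0, "jaw": 0}, {"delta_pos": [0.13, 0, 0.18], "yaw": 0, "jaw": 0}, {"delta_pos": [0.16, 0, 0.22], "yaw": 0, "jaw": 0}, {"delta_pos": [0.18, 0, 0.26], "yaw": 0, "jaw": 0}, {"delta_pos": [0.2, 0, 0.29], "yaw": 0, "jaw": 0}, {"delta_pos": [0.22, 0, 0.32], "yaw": 0, "jaw": 0}]}}

```text
clock: 23.45
eef_pos: [573.0, -239.6, 173.1]
tcp_rot: [3.142, -0.0, 0.205]
contact_force: [-1.4, -1.2, 5.2]
opening: 0.221
grasp_force: 40.4
```

Not there yet; I'll continue in finer steps.

Call:
{"fn": "play_rows", "kwargs": {"steps": [{"delta_pos": [0.02, 0, 0.02], "yaw": 0, "jaw": 0}, {"delta_pos": [0.03, 0, 0.04], "yaw": 0, "jaw": 0}, {"delta_pos": [0.04, 0, 0.06], "yaw": 0, "jaw": 0}, {"delta_pos": [0.05, 0, 0.07], "yaw": 0, "jaw": 0}, {"delta_pos": [0.06, 0, 0.09], "yaw": 0, "jaw": 0}, {"delta_pos": [0.07, 0, 0.1], "yaw": 0, "jaw": 0}, {"delta_pos": [0.08, 0, 0.11], "yaw": 0, "jaw": 0}, {"delta_pos": [0.08, 0, 0.12], "yaw": 0, "jaw": 0}]}}

```text
clock: 24.25
eef_pos: [573.5, -239.5, 172.4]
tcp_rot: [3.142, 0.0, 0.205]
contact_force: [-5.5, 0.5, 11.2]
opening: 0.218
grasp_force: 40.8
```

Call:
{"fn": "play_rows", "kwargs": {"steps": [{"delta_pos": [0.01, 0, 0.02], "yaw": 0, "jaw": 0}, {"delta_pos": [0.02, 0, 0.03], "yaw": 0, "jaw": 0}, {"delta_pos": [0.02, 0, 0.03], "yaw": 0, "jaw": 0}, {"delta_pos": [0.02, 0, 0.03], "yaw": 0, "jaw": 0}, {"delta_pos": [0.02, 0, 0.03], "yaw": 0, "jaw": 0}, {"delta_pos": [0.02, 0, 0.03], "yaw": 0, "jaw": 0}, {"delta_pos": [0.02, 0, 0.03], "yaw": 0, "jaw": 0}, {"delta_pos": [0.02, 0, 0.03], "yaw": 0, "jaw": 0}]}}

```text
clock: 25.05
eef_pos: [573.5, -239.5, 172.3]
tcp_rot: [3.141, 0.001, 0.205]
contact_force: [-5.8, 0.1, 12.4]
opening: 0.219
grasp_force: 41.0
```

```bash
python3 meas.py R; f=$(ls -t pics/m*.png|head -1); python3 -c "
import cv2;p=cv2.imread('$f');cv2.imwrite('pics/c6.png',cv2.resize(p[60:340,180:460],(600,600),interpolation=2))"
```

```text
tcp rel [-35.2  -1.   22.3] axis at grasp height [-28.9  -0.2] lean deg 35.29 ytilt -0.16 3794
handle axial range from grasp [-31.7  28.6]
grasp: perp offset 0.0 height along bore 50.4
 pt 106 from tip: perp 0.3, y -0.1, depth 4.3
 pt 50 from tip: perp 0.6, y 0.1, depth 60.3
 pt 0 from tip: perp 0.8, y 0.2, depth 110.3
force [-5.8  0.1 12.4]
ring axial from grasp [-43.6 -41.8  51.9] 128
stopper top axial from grasp [-43.7 -43.3 -43.1 -42.8 -42.4] 1239
```

View pics/c6.png

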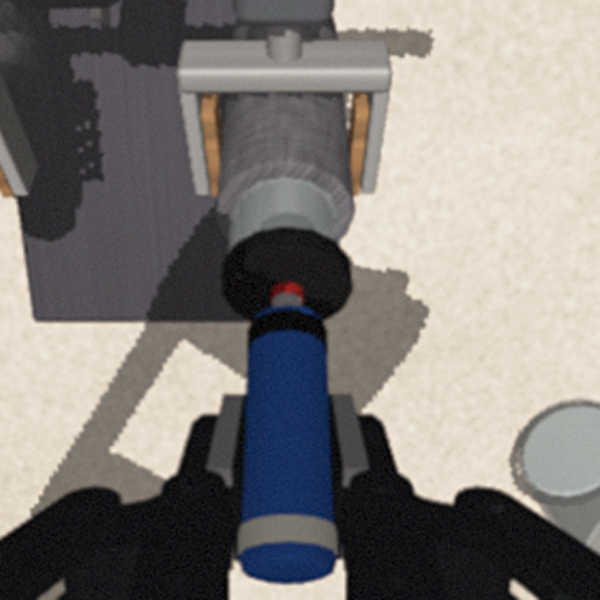

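The ring sits right at the stopper's top (crop [288,287]), the flange is flat on the rim, and about 9 N is on the tip. I'll release and retreat straight up.

Call:
{"fn": "play_rows", "kwargs": {"steps": [{"delta_pos": [0, 0, 0], "yaw": 0, "jaw": 60}, {"delta_pos": [0, 0, 0], "yaw": 0, "jaw": 60}, {"delta_pos": [0, 0, 0], "yaw": 0, "jaw": 60}, {"delta_pos": [0, 0, 0], "yaw": 0, "jaw": 60}, {"delta_pos": [0, 0, -1.0], "yaw": 0, "jaw": 60}, {"delta_pos": [0, 0, -3.0], "yaw": 0, "jaw": 60}, {"delta_pos": [0, 0, -6.0], "yaw": 0, "jaw": 60}, {"delta_pos": [0, 0, -9.5], "yaw": 0, "jaw": 60}]}}

```text
clock: 25.9
eef_pos: [573.5, -239.1, 267.4]
tcp_rot: [-3.141, 0.001, 0.205]
contact_force: [0.7, 0.0, -0.5]
opening: 0.599
grasp_force: 0.0
```

Call:
{"fn": "play_rows", "kwargs": {"steps": [{"delta_pos": [-1, 0, -3], "yaw": 0, "jaw": 60}, {"delta_pos": [-3, 0, -5], "yaw": 0, "jaw": 60}, {"delta_pos": [-5, 0, -5], "yaw": 0, "jaw": 60}, {"delta_pos": [-6, 0, -5], "yaw": 0, "jaw": 60}, {"delta_pos": [-6, 0, -5], "yaw": 0, "jaw": 60}, {"delta_pos": [-6, 0, -5], "yaw": 0, "jaw": 60}, {"delta_pos": [-6, 0, -5], "yaw": 0, "jaw": 60}, {"delta_pos": [-6, 0, -5], "yaw": 0, "jaw": 60}]}}

```text
clock: 26.7
eef_pos: [515.7, -251.3, 316.1]
tcp_rot: [-3.141, 0.0, 0.205]
contact_force: [-0.7, -0.6, -0.4]
opening: 0.598
grasp_force: 0.0
```

```bash
python3 - <<'E'
from h import *
cal=vision.calibration("wrist");p,d=vision.grab_frame("wrist")
h=cv2.cvtColor(p,cv2.COLOR_RGB2HSV)
def pts(m):
    ys,xs=np.nonzero(m&(d>0));w=np.array([world(cal,(x,y),d[y,x]) for x,y in zip(xs,ys)])-MR
    X=w[:,0]*np.cos(PSI)+w[:,1]*np.sin(PSI);Y=-w[:,0]*np.sin(PSI)+w[:,1]*np.cos(PSI);return np.c_[X*C+w[:,2]*S,Y,-X*S+w[:,2]*C]
def rep(n,q):
    q=q[(abs(q[:,1])<25)&(abs(q[:,0])<25)&(q[:,2]>-5)&(q[:,2]<100)];
    if len(q): print(n,len(q),"perp,y,height:",np.percentile(q,[3,50,97],axis=0).round(1).tolist())
rep("handle",pts((h[...,0]>105)&(h[...,0]<128)&(h[...,1]>140)))
rep("ring",pts(((h[...,0]<8)|(h[...,0]>172))&(h[...,1]>120)))
rep("stopper",pts(p.max(2)<45))
u=proj(cal,MR).astype(int);y0,x0=max(u[1]-110,0),max(u[0]-110,0)
cv2.imwrite("pics/c7.png",cv2.resize(p[y0:y0+200,x0:x0+200,::-1],(600,600),interpolation=2));print(u,r.sense()["contact_force"].round(1))
E
```

```text
handle 892 perp,y,height: [[-6.9, -8.3, 27.7], [5.7, -0.4, 58.5], [8.2, 8.2, 80.7]]
ring 30 perp,y,height: [[0.2, -4.4, 7.2], [2.7, 0.5, 9.2], [8.0, 4.8, 22.8]]
stopper 681 perp,y,height: [[-8.6, -15.0, 4.6], [6.9, 0.5, 7.8], [16.0, 15.2, 25.1]]
[313  94] [-0.1 -0.2  0.5]
```

View pics/c7.png

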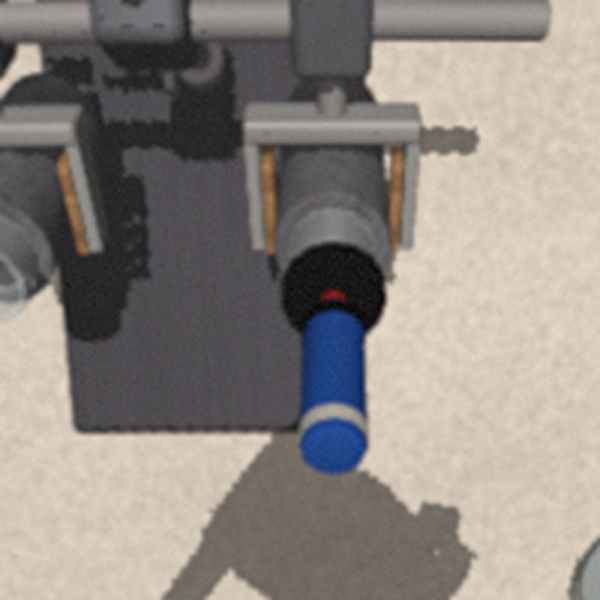

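The probe stands in the right tube: flange flat on the rim at [333,290], ring at its top. The handle top is about 81 mm above the mouth, which puts the tip 106 mm deep, on the disc.

```bash
python3 -c "
from rig import r
print(r.sign_off())"
```

```text
the job is handed in; nothing more can be done
None
```

The probe is fitted in the right-hand tube: tip on the disc at about 106 mm, stopper home on the mouth, red ring level with its top. It is released and the arm is clear. I tried the left tube first and it held the slug; feeling that bottom peaked at about 36 N, above the 10–15 N needed but under the 60 N limit. The job was handed in at about 27 s.

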